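Hang the pipette back between its neighbours

ROBOT

A 6-joint arm with a two-finger parallel gripper is mounted at the origin on the work surface. World frame = base frame: x ahead of the robot, y to its left, z up, the work surface at z = 0. Lengths are in m, angles in degrees, forces in N, time in s.
With the tool pointing down it reaches from about 0.4 to 0.825 m from the base axis. Payload 7 kg.
Tool frame: the origin (TCP) lies midway between the tips of the shut fingers; the grasp point (between the pads) lies 19 mm behind it; z points along the fingers, y is the direction in which the jaws open and shut (so a half turn about z gives the same grasp; the last joint's range is limited). The gripper opens to 88 mm and grips with 3 to 60 N. Pads are 19 mm wide; open, the fingers measure 130 mm over their backs; the gripper's body (78 mm by 193 mm) begins 47 mm behind the grasp point.
Start: joints at [-55.457, 20.546, 0.682, 0, -70.136, -16.507], TCP at [0.209, -0.642, 0.227] pointing down, gripper open.
Joint ranges: [-176.03, 176.03], [-82.01, 121.73], [-58.28, 71.71], [-173.87, 95.51], [-174.79, -0.11], [-173.66, 173.66]. Speed limits (degrees/s): [136.94, 136.94, 172.46, 180, 180, 180].

INTERFACE

Orientations are given as [roll, pitch, yaw] about the fixed x, y, z axes, in that order (R = Rz(yaw) Ry(pitch) Rx(roll)).
In Python, from plant import ctrl gives the robot as it stands. The module is installed in compiled form; this text tells all that it offers.
- The arm moves only by the tool arm_command, never from a script. Its argument "targets" is a list that holds one entry, the list of rows, each a list of 7 numbers: the turn, a rotation vector about the world's x, y, z in rad, then the shift along the world's x, y, z in cm, then the opening, from 0 (shut) to 1 (fully open). A call has 1 to 8 rows; each row is the pose to reach, as a shift and turn from the pose commanded when the call began; what a row does not reach only later rows make up. A row lasts 1/12 s, in which the tool goes at most 41.7 mm and 7.16 degrees, less where a joint would pass 70% of its speed; a pose out of reach is approached as far as the arm can. A call with a gripper value outside its range is refused whole. The fingers move at their own pace and stop on an object; the grip force is fixed at half the most. Time passes only in rows, so rows that repeat a pose let the fingers close. It gives the time, the measured TCP pose, the force and the opening at its end, in the units of the state.
- ctrl.get_obs(): the state, without advancing time (a new reading comes with each control period).
- ctrl.snapshot(name): name is "scene" or "top" or "wrist"; returns the picture (420x560x3 uint8, blue, green, red); there is no depth.
- ctrl.camera_model(name): a dict with "K" (3x3 intrinsics, pixels), "distortion" ([k1, k2, p1, p2, k3] as OpenCV has them; the pictures are not rectified), "xyz" and "rotation" of the camera in the world. Camera axes: x right, y up, looking along -z (the intrinsics and any distortion apply to the point x, -y, -z); pixel columns grow to the right and rows downward; lengths in m; the calibration is good to about 2 mm. A picture is of the moment at which its call begins: read the wrist's pose just before it. camera_model takes no time and is no camera call; for the wrist camera it gives the pose at the moment of the call.
- ctrl.close_job(): hands the job in, once; it reports no verdict.
The state is a dict: "clock": time; "joint_pos": joint angles; "qvel": joint speeds; "tau": joint torques, N m; "tool_pos": TCP position; "orientation": TCP orientation; "force": force on the tool from outside, world axes, zero at the start; "moment": the same for the moment, N m; "opening": finger opening in m.
Only numpy, scipy, OpenCV 4.12 (cv2) and the standard library are available. Lean on these libraries where they do the work, as an engineer would, in place of code of your own. Each camera call takes 0.05 s, during which the arm holds its last target. There are 200 camera calls.

TASK

Take the blue pipette out of its parking sleeve and hang it by its finger hook on the free place of the stand, between its neighbours, with the hook right down in the notch over the bar. Nobody knows where the hook was last clamped, so ease it down by feel, without pressing hard, until the bar carries it, and only then let go; it must not be dropped onto the bar. Don't shove the neighbouring pipettes or knock them off, and leave everything else on the bench alone.

Things in the scene. Friction and masses are not known exactly. Their poses are not given: they have to be found in the camera images.
- pipette: The pipette to hang up: white, blue cap and hook, 235 mm tall, about 0.15 kg. Origin on its axis at the nozzle end, z up the axis, +x to its back (hook side). Round shaft, 17 mm, up to 70 mm; flat-backed handle from 70 to 185 mm, 28 mm wide (y), x = -14 to +16 mm; then the head. At the start it stands in the sleeve, its handle's shoulder on the rim, nozzle end 8 mm above the bench.
- grip (a point): Centre of the pipette's head, the place to grip, front to back: on the axis, 212 mm above the nozzle end. The head is a box from 185 to 235 mm above the nozzle end, 32 mm front to back (x = -16 to +16 mm) and 30 mm wide (y). Axes as pipette.
- slot (a point): Point in the middle of the hook's slot, 22 mm behind the axis (+x), 161 mm above the nozzle end whatever the hook's setting. The blue hook, 12 mm wide (y), is an arm 6 mm thick out to x = 34 mm, its end turned down 13 mm; the slot, x = 16 to 29 mm, opens downwards. The arm's underside is clamped (holds 40 N) somewhere from 150 to 172 mm above the nozzle end: not measured; look, or feel.
- sleeve: Parking sleeve in which the pipette stands at the start: an upright aluminium tube, 35 mm outside, 23 mm bore, 78 mm high, on a dark disc of 80 mm, fixed to the bench. Origin at the centre of its foot. Lift the pipette straight up by at least 75 mm to bring it out.
- stand: Fixed hanging stand for five pipettes. Origin under the middle of its base, y along its bars; pipettes hang on the -x side, backs to +x, hooks over the upper bar. That bar is 8 mm thick (x = -4 to 4 mm), notches at y = -68, -34, 0, 34, 68 mm. A lower bar, same thickness, 143 to 157 mm high, stops handles swinging back: a hung pipette leans up to 6 degrees. End posts at y = -112, 112 mm, 206 mm high; base 10 mm high.
- teeth: The teeth along the top of the stand's upper bar that separate the notches: 20.5 mm wide (y; the end ones wider), 8 mm thick, from 200 to 206 mm above the bench, fixed to the bar. Origin and axes as the stand's. A hook that comes down on a tooth instead of in the notch stays 6 mm too high.
- place (a point): Middle of the floor of the one free notch, in the middle of the bar's thickness, 200 mm above the bench; axes as the stand's. Notch 13.5 mm wide (y), 6 mm deep between teeth up to 206 mm. A small blue clip on the far side of the bar marks it. A neighbour hangs 34 mm away on each side, which leaves about 4 mm beside each head. Bar and hook are stiff and do not give.
- pip_red: Hanging neighbour: a hand pipette of the same shape as pipette, red, with its hook's underside at 168 mm above its nozzle end. Origin on its axis at the nozzle end, z up, +x to its back. It hangs loose and can be knocked off.
- pip_green: Hanging neighbour: a hand pipette of the same shape as pipette, green, with its hook's underside at 165 mm above its nozzle end. Origin on its axis at the nozzle end, z up, +x to its back. It hangs loose and can be knocked off.
- pip_yellow: Hanging neighbour: a hand pipette of the same shape as pipette, yellow, with its hook's underside at 170 mm above its nozzle end. Origin on its axis at the nozzle end, z up, +x to its back. It hangs loose and can be knocked off.
- pip_grey: Hanging neighbour: a hand pipette of the same shape as pipette, grey, with its hook's underside at 166 mm above its nozzle end. Origin on its axis at the nozzle end, z up, +x to its back. It hangs loose and can be knocked off.
- tip_box: Loose box of pipette tips, 122 x 82 x 67 mm, blue lid; origin under its centre. Bystander.
- beaker: Loose glass beaker, 68 mm across, 90 mm high; origin under its centre. Bystander.
- meter: Loose yellow handheld meter lying on its back, 165 x 82 x 42 mm; origin under its centre. Bystander.
- bottle: Loose jar with a cap, 60 mm across, 120 mm high; origin under its centre. Bystander.
There are look-alikes about, which are no part of the job. Leave any orange or purple look-alike of the pipette alone.

How it is judged:
By the outcome, as a careful person would: the job done as asked, in the order asked, and still so for the second after the job is handed in, with the robot touching nothing.
It also fails if it takes over 58 s, if anything falls off the work surface, if the arm or the gripper's body presses on something with over 40 N, if the wrist force passes 120 N, or if a joint passes its speed limit or range.

## Working session

There is one attempt and no reset: what is moved stays moved. The work goes in short steps, Python scripts to look and compute and a tool call to move; the robot and the scene stay as the last step left them, time stands still between calls to the robot, and variables do not carry over. Pictures are saved under pics/ and viewed, about 8 in all and at most 12, crops included, and the job is handed in when it is done.

Besides the shell and the picture viewer there is one more tool, called after "Request:" as a command line: name --argument value ..., lists and objects as JSON in quotes. arm_command: Moves the arm, as the interface text tells. Its arguments: {"type":"object","properties":{"targets":{"type":"array","items":{"type":"array","items":{"type":"array","items":{"type":"number"}}}}},"required":["targets"]}

```bash
mkdir -p pics; cat > h.py <<'E'
import numpy as np, cv2
from plant import ctrl
def und(m,uv):
    p=cv2.undistortPoints(np.array(uv,float).reshape(-1,1,2),np.array(m["K"],float),np.array(m["distortion"],float)).reshape(-1,2)
    return np.c_[p[:,0],-p[:,1],-np.ones(len(p))]@np.array(m["rotation"]).reshape(3,3).T
def plane(m,uv,z):
    d=und(m,uv); c=np.array(m["xyz"]); return c+d*((z-c[2])/d[:,2])[:,None]
def proj(m,P):
    R=np.array(m["rotation"]).reshape(3,3); q=(np.atleast_2d(P)-np.array(m["xyz"]))@R; q=q*[1,-1,-1]
    return cv2.projectPoints(q,np.zeros(3),np.zeros(3),np.array(m["K"],float),np.array(m["distortion"],float))[0].reshape(-1,2)
def tri(m1,u1,m2,u2):
    d1=und(m1,[u1])[0];d2=und(m2,[u2])[0];c1=np.array(m1["xyz"]);c2=np.array(m2["xyz"])
    t=np.linalg.lstsq(np.c_[d1,-d2],c2-c1,rcond=None)[0];a=c1+t[0]*d1;b=c2+t[1]*d2
    return (a+b)/2,np.linalg.norm(a-b)
E
python3 - <<'E'
from h import *
o=ctrl.get_obs();print({k:np.round(v,3).tolist() for k,v in o.items()})
for n in("scene","top"):
    m=ctrl.camera_model(n);print(n,np.round(m["xyz"],3),np.round(m["rotation"],3).tolist(),np.round(m["K"],1).tolist())
    cv2.imwrite(f"pics/{n}0.png",ctrl.snapshot(n))
E
```

```text
{'clock': 0.0, 'joint_pos': [-55.457, 20.592, 0.633, -0.021, -70.136, -16.507], 'qvel': [0.085, 0.015, -0.032, -0.021, 0.062, 0.082], 'tau': [-0.001, -58.272, 29.305, 6.997, 0.007, -0.0], 'tool_pos': [0.209, -0.641, 0.226], 'orientation': [179.903, -0.008, -161.971], 'force': [0.343, 0.295, 0.313], 'moment': [-0.03, -0.003, -0.038], 'opening': 0.088}
scene [ 1.369 -0.406  1.194] [42.896, -0.415, 62.949] [[501.7, 0.0, 274.7], [0.0, 501.7, 208.4], [0.0, 0.0, 1.0]]
top [0.346 0.05  1.474] [6.264, -0.072, -89.088] [[430.9, 0.0, 271.0], [0.0, 430.9, 202.4], [0.0, 0.0, 1.0]]
```

View pics/scene0.png

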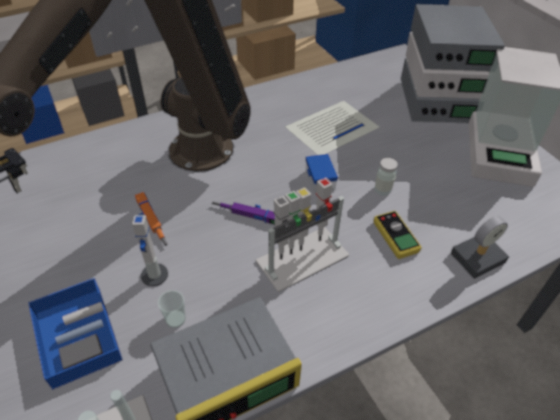

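View pics/top0.png

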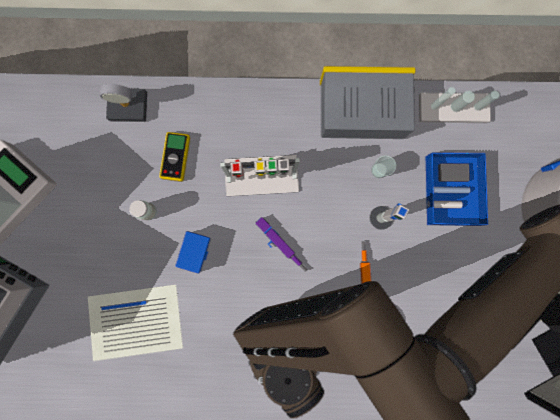

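```bash
sed -i 's/^def und/from scipy.spatial.transform import Rotation as Ro\ndef cm(n):\n    m=dict(ctrl.camera_model(n)); r=np.array(m["rotation"],float)\n    if r.size==3: m["rotation"]=Ro.from_euler("xyz",r,degrees=True).as_matrix()\n    return m\ndef und/' h.py
python3 - <<'E'
from h import *
s=cv2.imread("pics/scene0.png");t=cv2.imread("pics/top0.png")
f=lambda i,x,y,w,h:cv2.resize(i[y:y+h,x:x+w],(400,300),interpolation=cv2.INTER_CUBIC)
a=np.hstack([f(s,250,165,120,90),f(s,110,200,120,90)])
b=np.hstack([f(t,205,140,112,84),f(t,350,175,80,60)])
cv2.imwrite("pics/crop1.png",np.vstack([a,b]))
E
```

```text
(no output)
```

View pics/crop1.png

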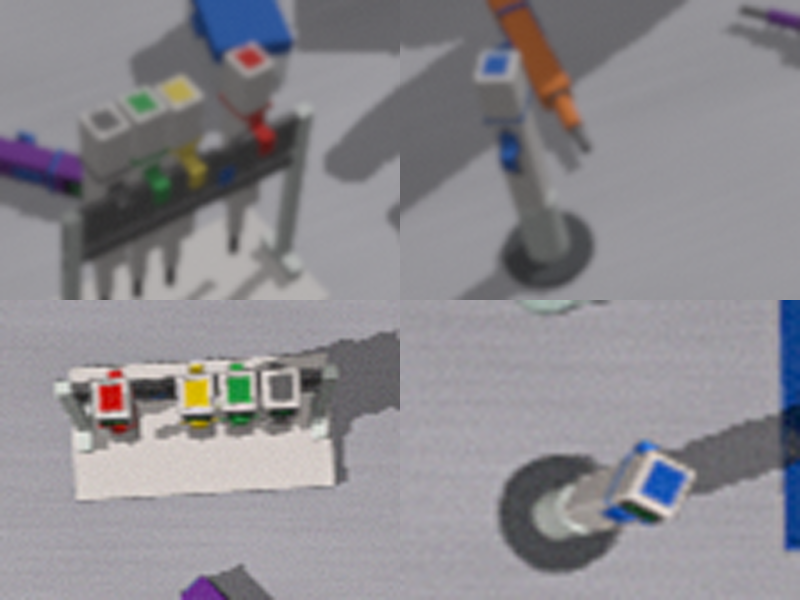

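The candidates are the blue pipette upright in the sleeve (scene 140,228; top 400,211), the orange one lying down (scene 150,215; top 365,265) and the purple one lying down (scene 250,212; top 280,243). The crop confirms the upright blue-capped one on the dark disc. Its back points up and slightly right in the top view. The free notch lies between red and yellow, with the clip at scene crop (225,172).

```bash
python3 - <<'E'
from h import *
s=cv2.imread("pics/scene0.png");t=cv2.imread("pics/top0.png");ms,mt=cm("scene"),cm("top")
print(np.round(ms["rotation"],3),np.round(mt["rotation"],3))
c=lambda x,y,X,Y,sx,ox,oy:(ox+(x-X)*sx,oy+(y-Y)*sx)
T=lambda x,y:((x-400)*.2+350-.4,(y-300)*.2+175-.4)      # pipette crop top
TS=lambda x,y:(x*.28+205-.36,(y-300)*.28+140-.36)
S=lambda x,y:((x-400)*.3+110-.35,y*.3+200-.35); SS=lambda x,y:(x*.3+250-.35,y*.3+165-.35)
print("cap",plane(mt,[T(664,480)],.243),tri(mt,T(664,480),ms,S(495,65)))
print("disc",plane(mt,[T(558,514)],.003))
print("head corners",plane(mt,[T(641,447),T(695,478),T(664,524),T(610,493)],.243))
print("posts",plane(mt,[TS(64,388),TS(331,371)],.206),tri(mt,TS(64,388),ms,SS(303,110)))
print("base corners",plane(mt,[TS(78,500),TS(335,485)],.01))
E
```

```text
[[ 0.455 -0.655  0.604]
 [ 0.891  0.329 -0.314]
 [ 0.007  0.681  0.733]] [[ 0.016  0.994 -0.109]
 [-1.     0.016 -0.   ]
 [ 0.001  0.109  0.994]]
cap [[ 0.46397578 -0.32636112  0.243     ]] (array([ 0.46403253, -0.32523682,  0.24456921]), np.float64(0.00131074893951309))
disc [[ 0.46237692 -0.3269794   0.003     ]]
head corners [[ 0.4827907  -0.31351326  0.243     ]
 [ 0.46541366 -0.34411232  0.243     ]
 [ 0.43870643 -0.32591762  0.243     ]
 [ 0.455998   -0.29535584  0.243     ]]
posts [[ 0.59788003  0.19706194  0.206     ]
 [ 0.6159702  -0.02617807  0.206     ]] (array([0.59869016, 0.1981859 , 0.20448055]), np.float64(0.0021118023228843884))
base corners [[ 0.527981    0.20332497  0.01      ]
 [ 0.54644644 -0.04283519  0.01      ]]
```

Request:
arm_command --targets '[[[0, 0, 0, 0, 0, 8, 1], [0, 0, 0.12, 3, 3, 12, 1], [0, 0, 0.24, 6, 7, 15, 1], [0, 0, 0.36, 9, 10.5, 17, 1], [0, 0, 0.48, 12, 14, 17, 1], [0, 0, 0.6, 15, 17.5, 17, 1], [0, 0, 0.663, 18, 21, 17, 1], [0, 0, 0.663, 20.5, 25, 17, 1]]]'

```text
clock: 0.77
tool_pos: [0.3683, -0.4521, 0.3911]
orientation: [-180.0, 0.0, -123.8]
force: [0.9, 0.2, 0.6]
opening: 0.0877
```

Request:
arm_command --targets '[[[0, 0, 0, 2, 3, 0, 1], [0, 0, 0, 4.9, 6.5, 0, 1], [0, 0, 0, 4.9, 6.5, 0, 1], [0, 0, 0, 4.9, 6.5, 0, 1]]]'

```text
clock: 1.1
tool_pos: [0.4176, -0.3865, 0.3903]
orientation: [180.0, 0.0, -123.8]
force: [-0.2, -0.0, 0.0]
opening: 0.0873
```

```bash
python3 - <<'E'
from h import *
o=ctrl.get_obs();print(o["clock"],o["tool_pos"],o["orientation"])
m=cm("wrist");print(m["xyz"],m["rotation"],m["K"])
np.save("pics/w1.npy",m,allow_pickle=True)
i=ctrl.snapshot("wrist");cv2.imwrite("pics/w1.png",i)
print(proj(m,[[.463,-.326,.243],[.463,-.326,.003]]))
E
```

```text
1.1 [ 0.41760368 -0.38653227  0.39027663] [ 1.79981135e+02  1.87265039e-02 -1.23753943e+02]
[ 0.37793658 -0.44419381  0.54800107] [[-8.31405441e-01 -5.36513567e-01 -1.44631204e-01]
 [ 5.55666195e-01 -8.02622233e-01 -2.16870080e-01]
 [ 2.69520672e-04 -2.60673635e-01  9.65426944e-01]] [[303.90200261   0.         279.71966612]
 [  0.         303.90200261 207.81741722]
 [  0.           0.           1.        ]]
[[275.02880299 263.61363932]
 [276.92208803 206.97441671]]
```

View pics/w1.png

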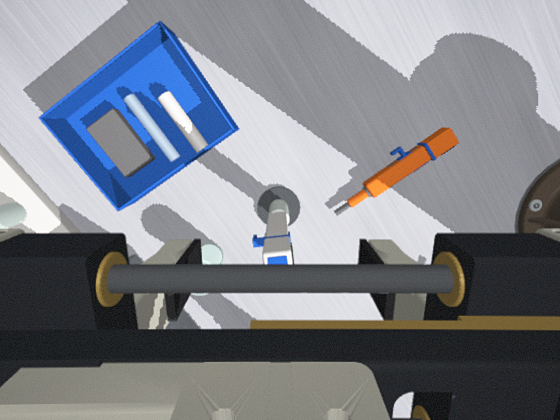

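Wrist view: disc at (278,207), cap at (278,260), and the hook to the left at (258,240). The pipette's back is therefore along yaw -34°, in line with the jaws. Descending to grasp.

Request:
arm_command --targets '[[[0, 0, 0, 2.3, 3, 0, 1], [0, 0, 0, 4.6, 6.1, 0, 1], [0, 0, 0, 4.6, 6.1, 0, 1], [0, 0, 0, 4.6, 6.1, -4, 1], [0, 0, 0, 4.6, 6.1, -8, 1], [0, 0, 0, 4.6, 6.1, -11, 1], [0, 0, 0, 4.6, 6.1, -13, 1], [0, 0, 0, 4.6, 6.1, -13, 1]]]'

```text
clock: 1.82
tool_pos: [0.4591, -0.3275, 0.2554]
orientation: [179.5, -0.1, -124.1]
force: [0.1, 0.5, -0.3]
opening: 0.088
```

Request:
arm_command --targets '[[[0, 0, 0, 0, 0, -2, 1], [0, 0, 0, 0, 0, -4, 1], [0, 0, 0, 0, 0, -5.6, 1], [0, 0, 0, 0, 0, -5.6, 1], [0, 0, 0, 0, 0, -5.6, 1]]]'

```text
clock: 2.23
tool_pos: [0.4621, -0.3286, 0.2053]
orientation: [180.0, -0.0, -124.0]
force: [-0.8, -0.2, 0.8]
opening: 0.0878
```

```bash
python3 - <<'E'
from h import *
o=ctrl.get_obs();print(o["clock"],o["tool_pos"],o["orientation"],o["force"])
i=ctrl.snapshot("wrist");m=cm("wrist")
cv2.imwrite("pics/w2.png",i)
s=ctrl.snapshot("scene");a=cv2.resize(s[190:280,90:210],(400,300),interpolation=3)
cv2.imwrite("pics/c2.png",np.hstack([a,cv2.resize(i[150:420,100:460],(400,300))]))
print(proj(m,[[.463,-.326,.243],[.463,-.326,.003]]))
E
```

```text
2.2333 [ 0.46205531 -0.32858703  0.20534228] [ 1.79993616e+02 -4.02131477e-02 -1.24023927e+02] [-0.84645304 -0.23704406  0.82493822]
[[280.06941997 293.95036588]
 [280.17380986 187.92838991]]
```

View pics/c2.png

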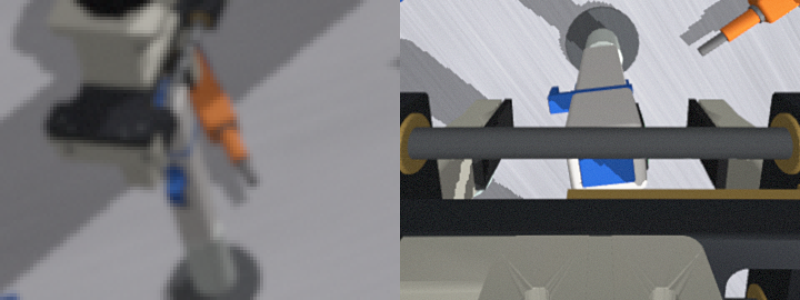

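The jaws straddle the head, which looks about 6° off the jaw line (cap edge at crop 585,187 to 632,182). I'll correct the yaw and offset, then grip.

Request:
arm_command --targets '[[[0, 0, 0.1, 0.15, 0.3, -0.2, 1], [0, 0, 0.1, 0.15, 0.3, -0.2, 1], [0, 0, 0.1, 0.15, 0.3, -0.2, 1], [0, 0, 0.1, 0.15, 0.3, -0.2, 0.5], [0, 0, 0.1, 0.15, 0.3, -0.2, 0.3], [0, 0, 0.1, 0.15, 0.3, -0.2, 0.3], [0, 0, 0.1, 0.15, 0.3, -0.2, 0], [0, 0, 0.1, 0.15, 0.3, -0.2, 0]]]'

```text
clock: 3.0
tool_pos: [0.4637, -0.3246, 0.2025]
orientation: [180.0, -0.0, -118.3]
force: [-0.7, -0.2, 0.2]
opening: 0.0597
```

Request:
arm_command --targets '[[[0, 0, 0, 0, 0, 0, 0], [0, 0, 0, 0, 0, 0, 0], [0, 0, 0, 0, 0, 0, 0], [0, 0, 0, 0, 0, 0, 0], [0, 0, 0, 0, 0, 0, 0], [0, 0, 0, 0, 0, 0, 0]]]'

```text
clock: 3.5
tool_pos: [0.4637, -0.3245, 0.2024]
orientation: [180.0, 0.0, -118.3]
force: [-0.3, 1.2, -0.4]
opening: 0.0319
```

Request:
arm_command --targets '[[[0, 0, 0, 0, 0, 1, 0], [0, 0, 0, 0, 0, 3, 0], [0, 0, 0, 0, 0, 5, 0], [0, 0, 0, 0, 0, 8, 0], [0, 0, 0, 0, 0, 11, 0], [0, 0, 0, 0, 0, 14, 0], [0, 0, 0, 0, 0, 17, 0], [0, 0, 0, 0, 0, 20, 0]]]'

```text
clock: 4.17
tool_pos: [0.4632, -0.3244, 0.4047]
orientation: [-180.0, 0.0, -118.2]
force: [0.6, -0.4, -1.7]
opening: 0.0315
```

Request:
arm_command --targets '[[[0, 0, 0, 0, 0, 2, 0], [0, 0, 0, 0, 0, 5, 0], [0, 0, 0, 0, 0, 7, 0], [0, 0, 0.07, 0, 2, 7.5, 0], [0, 0, 0.14, 0, 5, 7.5, 0], [0, 0, 0.21, 0, 8, 7.5, 0], [0, 0, 0.28, 0, 11, 7.5, 0], [0, 0, 0.35, 0, 14, 7.5, 0]]]'

```text
clock: 4.83
tool_pos: [0.463, -0.1834, 0.478]
orientation: [-180.0, 0.0, -98.0]
force: [0.7, -0.4, -1.3]
opening: 0.0316
```

Request:
arm_command --targets '[[[0, 0, 0.07, 0.5, 3, 0, 0], [0, 0, 0.14, 1, 6, 0, 0], [0, 0, 0.2, 2, 9, 0, 0], [0, 0, 0.22, 3, 12, 0, 0], [0, 0, 0.22, 4, 15, 0, 0], [0, 0, 0.22, 5, 18, 0, 0], [0, 0, 0.22, 6, 21, 0, 0], [0, 0, 0.22, 7, 24, 0, 0]]]'

```text
clock: 5.5
tool_pos: [0.5335, 0.0569, 0.4783]
orientation: [-180.0, 0.0, -85.6]
force: [1.5, -0.3, -1.3]
opening: 0.0321
```

Request:
arm_command --targets '[[[0, 0, 0, 0, 0, 0, 0], [0, 0, 0, 0, 0, 0, 0], [0, 0, 0, 0, 0, 0, 0]]]'

```text
clock: 5.75
tool_pos: [0.5335, 0.0554, 0.4778]
orientation: [180.0, -0.0, -85.5]
force: [0.4, -1.0, -1.9]
opening: 0.0317
```

```bash
python3 - <<'E'
from h import *
o=ctrl.get_obs();print({k:np.round(v,3).tolist() for k,v in o.items()})
i=ctrl.snapshot("wrist");m=cm("wrist");s=ctrl.snapshot("scene");t=ctrl.snapshot("top")
for n,x in(("w",i),("s",s),("t",t)):cv2.imwrite(f"pics/{n}3.png",x)
b=np.hstack([cv2.resize(s[130:280,200:400],(400,300),interpolation=3),cv2.resize(t[100:250,180:380],(400,300),interpolation=3)])
a=np.hstack([i[:300],np.zeros((300,240,3),np.uint8)])
cv2.imwrite("pics/c3.png",np.vstack([a,b]))
E
```

```text
{'clock': 5.75, 'joint_pos': [26.892, 3.898, 10.929, 0.011, -97.048, -22.439], 'qvel': [-1.197, -0.75, -0.123, 0.115, 0.155, -0.021], 'tau': [0.782, -36.206, 31.594, 7.583, 0.046, -0.029], 'tool_pos': [0.534, 0.055, 0.478], 'orientation': [179.989, -0.017, -85.548], 'force': [0.372, -1.043, -1.865], 'moment': [-0.018, 0.141, -0.043], 'opening': 0.032}
```

View pics/c3.png

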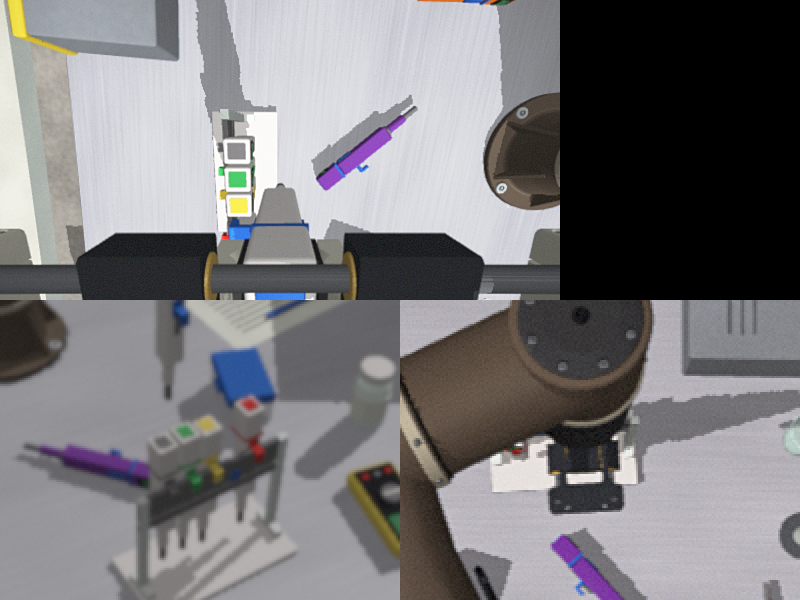

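Pipette held and out of the sleeve, with the hook to +x. In the wrist view the caps are grey (237,152), green (238,180) and yellow (238,206); our nozzle is at (280,186) and our hook at (238,230). Enlarging for accuracy.

```bash
python3 - <<'E'
from h import *
i=cv2.imread("pics/w3.png")
c=cv2.resize(i[100:240,190:320],None,fx=4.6,fy=4.28,interpolation=cv2.INTER_CUBIC);print(c.shape)
c=cv2.resize(i[100:245,190:330],None,fx=4,fy=4,interpolation=cv2.INTER_CUBIC)
cv2.imwrite("pics/c4.png",c)
E
```

```text
(599, 598, 3)
```

View pics/c4.png

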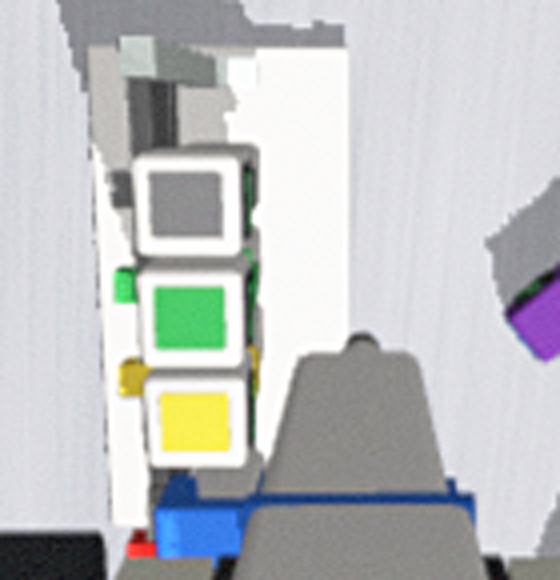

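```bash
python3 - <<'E'
from h import *
m=cm("wrist");ms=cm("scene")
P=lambda x,y:(190+(x-1.5)/4,100+(y-1.5)/4)
S=lambda x,y:(200+(x-.5)/2,130+(y-300-.5)/2)
o=ctrl.get_obs();t=np.array(o["tool_pos"]);yw=np.radians(o["orientation"][2]+90)
bx=np.array([np.cos(yw),np.sin(yw)]);by=np.array([-bx[1],bx[0]])
print("tcp",t,"back yaw",np.degrees(yw))
loc=lambda p:np.round(1e3*np.array([(p[:2]-t[:2])@bx,(p[:2]-t[:2])@by]),1)
W={}
for n,uv,z in[("grey",(187,204),.269),("green",(190,318),.270),("yellow",(195,421),.265),("post-y",(138,57),.206),("handle edge",(358,352),.3535),("nozzle",(360,345),.2835),("hook-yedge h160",(200,508),.2835+.166),("h170",(200,508),.2835+.176)]:
    p=plane(m,[P(*uv)],z)[0];W[n]=p;print(n,np.round(p,4),"tool-local",loc(p))
a=W["yellow"]-W["grey"];print("pitch",np.linalg.norm(a),"yaw",np.degrees(np.arctan2(-a[0],a[1])))
# base edges (z=.01): right side front edge
q=plane(m,[P(348,50),P(349,330),P(88,50),P(112,520)],.01);print(np.round(q,4))
d=q[1]-q[0];print("base yaw",np.degrees(np.arctan2(-d[0],d[1])))
print("hook tip tri",tri(m,P(180,476),ms,S(182,320)))
E
```

```text
tcp [0.53338414 0.05454095 0.47807676] back yaw 4.355722503238127
grey [0.5873 0.0177 0.269 ] tool-local [ 50.9 -40.8]
green [0.5849 0.0517 0.27  ] tool-local [51.2 -6.8]
yellow [0.5827 0.0852 0.265 ] tool-local [51.5 26.9]
post-y [ 0.6141 -0.0243  0.206 ] tool-local [ 74.5 -84.8]
handle edge [0.5343 0.0416 0.3535] tool-local [ -0.1 -13. ]
nozzle [0.533  0.0534 0.2835] tool-local [-0.5 -1.1]
hook-yedge h160 [0.5589 0.05   0.4495] tool-local [25.1 -6.5]
h170 [0.5578 0.0465 0.4595] tool-local [23.7 -9.9]
pitch 0.06779178453400249 yaw 3.86320247298935
[[ 0.5463 -0.0399  0.01  ]
 [ 0.5356  0.0988  0.01  ]
 [ 0.6735 -0.0301  0.01  ]
 [ 0.6564  0.2129  0.01  ]]
base yaw 4.409123955122484
hook tip tri (array([0.56471179, 0.05144449, 0.43633388]), np.float64(0.00474398907372099))
```

Stand yaw 4.4° matches the tool, and the four references agree on the stand's middle at local y = 27.1 mm. Next I'll estimate the hook setting from the first scene picture and check the bar's x.

```bash
python3 - <<'E'
from h import *
ms=cm("scene");s=cv2.imread("pics/scene0.png");s3=cv2.imread("pics/s3.png")
def blue(s,x,y,w,h):
    g=s[y:y+h,x:x+w].astype(int);k=((g[...,0]-g[...,2])>50).astype(np.uint8)
    n,l,st,c=cv2.connectedComponentsWithStats(k)
    for j in range(1,n):print("  blob",st[j][:4]+[x,y,0,0],st[j][4],np.round(c[j]+[x,y],1))
def pr(ax,yw,z0):
    b=np.array([np.cos(yw),np.sin(yw),0]);e=np.array([-b[1],b[0],0])
    cap=np.array([*ax,z0+.235]);print("cap",proj(ms,cap).round(1))
    for h in(150,155,160,165,170):
        P=[np.array([*ax,z0])+x*b+y*e+[0,0,z] for x,z in((.034,h/1e3+.006),(.034,h/1e3-.013)) for y in(-.006,.006)]
        q=proj(ms,P);print(h,"rows",q[:,1].round(1),"cols",q[:,0].round(1))
print("scene0");blue(s,120,210,50,60);pr((.4637,-.3248),np.radians(-28.3),.008)
o=ctrl.get_obs();t=o["tool_pos"]
print("s3");blue(s3,265,110,40,50);pr(t[:2],np.radians(4.36),t[2]-.1944)
i=cv2.cvtColor(cv2.imread("pics/w3.png"),cv2.COLOR_BGR2GRAY)
for r in(124,128,131,134):print(r,i[r,212:246])
E
```

```text
scene0
  blob [135 216   7   6] 35 [138.2 218.8]
  blob [140 241   5   9] 34 [142.3 244.8]
cap [[138.1 219.4]]
150 rows [249.2 249.3 253.7 253.8] cols [139.  143.6 140.4 144.9]
155 rows [248.  248.1 252.5 252.6] cols [138.6 143.2 140.  144.6]
160 rows [246.8 246.9 251.3 251.4] cols [138.3 142.9 139.7 144.2]
165 rows [245.6 245.7 250.2 250.3] cols [137.9 142.5 139.3 143.8]
170 rows [244.4 244.5 249.  249.1] cols [137.5 142.1 138.9 143.5]
s3
  blob [287 131   7  11] 43 [290.1 135.4]
cap [[285.6 103.9]]
150 rows [139.8 138.1 146.  144.4] cols [290.4 294.6 290.1 294.3]
155 rows [138.1 136.5 144.4 142.7] cols [290.4 294.7 290.2 294.4]
160 rows [136.5 134.8 142.8 141.1] cols [290.5 294.8 290.2 294.5]
165 rows [134.8 133.1 141.1 139.5] cols [290.6 294.9 290.3 294.6]
170 rows [133.1 131.4 139.5 137.8] cols [290.6 294.9 290.4 294.7]
124 [166 191 197 189 190 192 192 195 192 157 105  90 100  98 102  88  69  59
  64  67  96  73 153 195 197 198 194 194 193 194 193 195 197 192]
128 [155 187 192 195 196 192 195 190 195 201 125  92  92  98 101  92  70  60
  68  66  89  72 153 192 199 190 192 192 194 194 195 192 191 196]
131 [157 183 194 193 190 194 189 192 196 198 145  98  95  97  98 105  78  63
  66  70  85  68 127 191 195 195 190 197 196 194 195 195 192 186]
134 [172 175 190 192 190 193 195 194 190 197 151 109  90  97  96 105  78  66
  62  68  79  72 124 190 197 198 197 195 198 195 192 198 195 194]
```

Hook setting is about 165 ± 4 mm (the wrist view alone said nearer 158), so the bar should carry it at TCP z of about 0.23. Bar centre is at local x 73.4. Moving over the free place, then down to z = 0.33.

Request:
arm_command --targets '[[[0, 0, 0, 1, 1.5, 0, 0], [0, 0, 0, 2.5, 3.5, 0, 0], [0, 0, 0, 4, 5.5, 0, 0], [0, 0, 0, 4.67, 6.45, 0, 0], [0, 0, 0, 4.67, 6.45, 0, 0], [0, 0, 0, 4.67, 6.45, 0, 0], [0, 0, 0, 4.67, 6.45, 0, 0], [0, 0, 0, 4.67, 6.45, 0, 0]]]'

```text
clock: 6.57
tool_pos: [0.5801, 0.1191, 0.4782]
orientation: [-179.9, 0.0, -85.6]
force: [0.3, -0.3, -1.3]
opening: 0.0321
```

```bash
python3 - <<'E'
from h import *
o=ctrl.get_obs();print(o["tool_pos"],o["orientation"],o["force"])
i=ctrl.snapshot("wrist");m=cm("wrist")
np.save("pics/m5.npy",m,allow_pickle=True);cv2.imwrite("pics/w5.png",i)
cv2.imwrite("pics/c5.png",cv2.resize(i[110:255,180:340],None,fx=4,fy=4,interpolation=3))
E
```

```text
[0.58006116 0.11910593 0.4781631 ] [-1.79945888e+02  1.30740649e-02 -8.56285366e+01] [ 0.33327319 -0.28278308 -1.32149533]
```

View pics/c5.png

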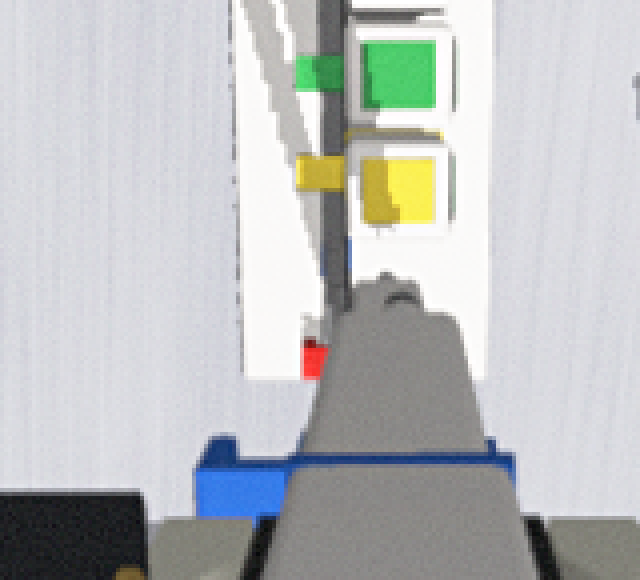

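Looking good: hooks at crop red (315,360), yellow (320,172), green (320,72), and the clip in the notch at (335,255). Computing the residual offsets.

```bash
python3 - <<'E'
from h import *
m=np.load("pics/m5.npy",allow_pickle=True).item()
P=lambda x,y:(180+(x-1.5)/4,110+(y-1.5)/4)
t=np.array([.58006,.1191]);yw=np.radians(4.37)
bx=np.array([np.cos(yw),np.sin(yw)]);by=np.array([-bx[1],bx[0]])
g=cv2.cvtColor(cv2.imread("pics/w5.png"),cv2.COLOR_BGR2GRAY)
for r in(112,126,140,144,165,172,175):print(r,g[r,255:272])
for n,uv,z in[("red hook",(313,360),.206),("yel hook",(318,172),.206),("green hook",(318,72),.206),("yel cap",(398,190),.265),("green cap",(399,74),.27),("bar far",(334,10),.206),("bar near",(334,125),.206),("handle edge",(405,313),.3535),("nozzle",(403,298),.2835),("hook-y h160",(245,468),.2835+.166),("hook end h165",(197,490),.2835+.171),]:
    p=plane(m,[P(*uv)],z)[0][:2];print(n,np.round(1e3*np.array([(p-t)@bx,(p-t)@by]),1))
E
```

```text
112 [191 190 191 198 136 100  97  99 100  99  64  88 103 145 145 147 143]
126 [161 161 155 119 104 106 111 109 113 110  96 135 174 198 201 139 105]
140 [195 251 253 255 240 137  95  96  96  93  79  87 133 161 162 162 162]
144 [188 195 249 255 239 138  91  95  93  94  84 109 126 133 136 131 137]
165 [248 208 192 193 197 135  97  97  97  94  86 109 203 252 255 223 183]
172 [249 252 248 212 191 122  84  84  88  90  96  69 133 255 254 250 250]
175 [249 250 252 251 216 113  83  93  93  95  97  66 133 255 254 250 250]
red hook [31.3 34.4]
yel hook [ 28.3 -33.1]
green hook [ 27.7 -66.8]
yel cap [  0.2 -32.7]
green cap [ -0.2 -66.6]
bar far [ 21.9 -87. ]
bar near [ 22.5 -49.1]
handle edge [ -1.8 -12.6]
nozzle [-1.3 -3.1]
hook-y h160 [24.3 -6.4]
hook end h165 [31.3 -4.4]
```

```bash
python3 - <<'E'
from h import *
from scipy.optimize import fsolve
m=np.load("pics/m5.npy",allow_pickle=True).item()
i=cv2.imread("pics/w5.png");t=np.array([.58006,.1191]);yw=np.radians(4.37)
bx=np.array([np.cos(yw),np.sin(yw)]);by=np.array([-bx[1],bx[0]])
print("cap col280",[(r,i[r,280].tolist()) for r in range(286,322,2)])
print("hook col235",[(r,i[r,237].tolist()) for r in range(220,242,1)])
print("tip col233",[(r,i[r,234].tolist()) for r in range(213,226,1)])
def y(x,r,z):
    c=180+(x-1.5)/4; p=plane(m,[(c,r)],z)[0][:2];return 1e3*(p-t)@by
for ra,rb in((226.5,219),(226.5,218.5),(227,219.5)):
    f=lambda v:[y(215,ra,.2835+(v[0]+6)/1e3)+6-v[1],y(220,rb,.2835+(v[0]-13)/1e3)+6-v[1]]
    print(ra,rb,fsolve(f,[160,0]))
for r in(290,295,300,305,310):print(r,"cap plane y",y(401,r,.5185))
E
```

```text
cap col280 [(286, [84, 81, 77]), (288, [72, 71, 67]), (290, [70, 69, 68]), (292, [103, 73, 61]), (294, [241, 131, 59]), (296, [237, 132, 61]), (298, [239, 132, 65]), (300, [236, 131, 61]), (302, [237, 133, 60]), (304, [238, 131, 63]), (306, [239, 134, 65]), (308, [237, 131, 62]), (310, [239, 133, 60]), (312, [243, 210, 186]), (314, [250, 253, 255]), (316, [250, 251, 252]), (318, [255, 255, 255]), (320, [115, 136, 147])]
hook col235 [(220, [117, 56, 27]), (221, [115, 53, 14]), (222, [116, 53, 12]), (223, [117, 56, 19]), (224, [109, 58, 22]), (225, [113, 61, 23]), (226, [125, 63, 22]), (227, [179, 91, 41]), (228, [233, 120, 54]), (229, [236, 127, 57]), (230, [231, 120, 56]), (231, [232, 120, 51]), (232, [232, 121, 51]), (233, [231, 122, 52]), (234, [232, 123, 51]), (235, [232, 124, 56]), (236, [234, 127, 56]), (237, [237, 125, 53]), (238, [240, 125, 57]), (239, [172, 122, 107]), (240, [114, 124, 131]), (241, [118, 129, 132])]
tip col233 [(213, [219, 212, 211]), (214, [218, 208, 208]), (215, [219, 211, 208]), (216, [218, 214, 211]), (217, [221, 215, 215]), (218, [208, 193, 190]), (219, [149, 117, 107]), (220, [113, 55, 27]), (221, [116, 59, 27]), (222, [120, 63, 29]), (223, [120, 61, 28]), (224, [116, 58, 21]), (225, [114, 58, 27])]
226.5 219 [129.9317625    9.64978104]
226.5 218.5 [144.5524461    4.72263347]
227 219.5 [128.86718391  10.40571246]
290 cap plane y -0.9039042233063252
295 cap plane y 1.5113214614893946
300 cap plane y 3.9488302962268813
305 cap plane y 6.408875172808334
310 cap plane y 8.891712782116306
```

Request:
arm_command --targets '[[[0, 0, 0, 0.09, 0.13, 0, 0], [0, 0, 0, 0.09, 0.13, 0, 0], [0, 0, 0, 0.09, 0.13, -3, 0], [0, 0, 0, 0.09, 0.13, -6, 0], [0, 0, 0, 0.09, 0.13, -9, 0], [0, 0, 0, 0.09, 0.13, -12, 0], [0, 0, 0, 0.09, 0.13, -14, 0], [0, 0, 0, 0.09, 0.13, -15, 0]]]'

```text
clock: 7.28
tool_pos: [0.58, 0.1208, 0.3244]
orientation: [179.8, -0.1, -85.6]
force: [-0.4, 0.6, -2.0]
opening: 0.0319
```

Request:
arm_command --targets '[[[0, 0, 0, 0, 0, -1, 0], [0, 0, 0, 0, 0, -2, 0], [0, 0, 0, 0, 0, -3, 0], [0, 0, 0, 0, 0, -4, 0], [0, 0, 0, 0, 0, -5, 0], [0, 0, 0, 0, 0, -6, 0], [0, 0, 0, 0, 0, -6.6, 0], [0, 0, 0, 0, 0, -6.6, 0]]]'

```text
clock: 7.95
tool_pos: [0.5807, 0.121, 0.2597]
orientation: [179.9, -0.0, -85.6]
force: [-0.9, 0.6, -2.2]
opening: 0.0317
```

```bash
python3 - <<'E'
from h import *
o=ctrl.get_obs();print(o["clock"],o["tool_pos"],o["orientation"],o["force"],o["moment"])
i=ctrl.snapshot("wrist");m=cm("wrist");s=ctrl.snapshot("scene")
np.save("pics/m6.npy",m,allow_pickle=True);cv2.imwrite("pics/w6.png",i);cv2.imwrite("pics/s6.png",s)
cv2.imwrite("pics/c6.png",np.hstack([cv2.resize(i[100:250,180:300],None,fx=4,fy=4,interpolation=3),cv2.resize(s[160:260,260:340],None,fx=4,fy=6,interpolation=3)]))
E
```

```text
7.95 [0.58065304 0.12101642 0.25969187] [ 1.79864659e+02 -4.03253048e-02 -8.56000470e+01] [-0.90705213  0.63391036 -2.15099448] [0.04526729 0.17954045 0.00100039]
```

View pics/c6.png

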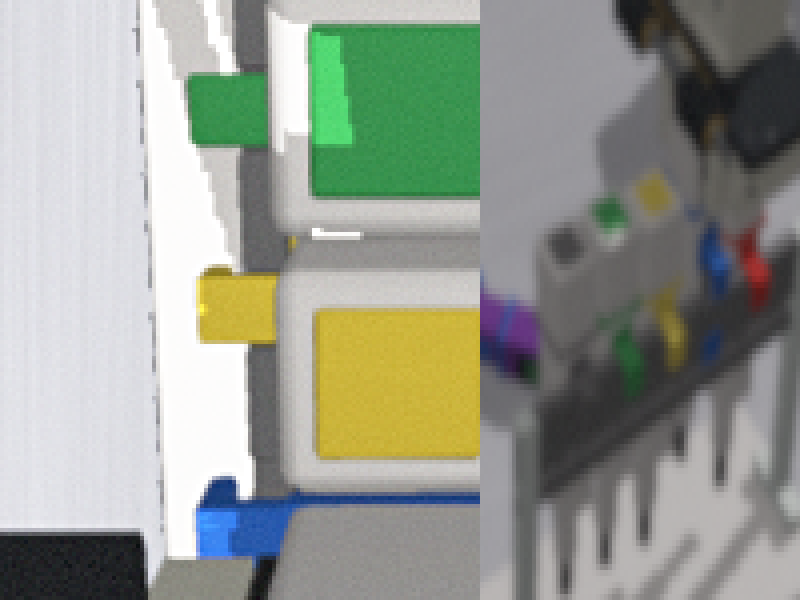

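Wrist crop shows hook -y edges: green row 76, yellow row 275, ours row 507; hook ends at columns 190, 198 and 197. The scene crop shows our hook above the blue clip, between yellow and red.

```bash
python3 - <<'E'
from h import *
m=np.load("pics/m6.npy",allow_pickle=True).item();i=cv2.imread("pics/w6.png")
P=lambda x,y:(180+(x-1.5)/4,100+(y-1.5)/4)
t=np.array([.58065,.12102]);yw=np.radians(4.4);n0=.2597-.1944
bx=np.array([np.cos(yw),np.sin(yw)]);by=np.array([-bx[1],bx[0]])
L=lambda uv,z:np.round(1e3*np.array([(plane(m,[P(*uv)],z)[0][:2]-t)@bx,(plane(m,[P(*uv)],z)[0][:2]-t)@by]),2)
print("green -y/+y/end",L((200,76),.206),L((200,144),.206),L((189,110),.206))
print("yel -y/+y/end",L((220,275),.206),L((220,341),.206),L((198,310),.206))
print("caps green,yel y mid",L((400,(26+195)/2),.27),L((400,(309+458)/2),.265))
for h in(155,160,165,170):print(h,"ours -y,end",L((220,507),n0+h/1e3+.006),L((197,530),n0+h/1e3+.006),"tip bottom",L((220,480),n0+h/1e3-.013))
g=cv2.cvtColor(i,cv2.COLOR_BGR2GRAY)
for r in(162,190,205,215):print(r,g[r,234:256])
cm_=i[285:330:2,280].tolist();print(cm_)
for x in(235,243):print(i[216:232,x].tolist())
E
```

```text
green -y/+y/end [ 33.15 -73.9 ] [ 33.64 -62.83] [ 35.25 -68.41]
yel -y/+y/end [ 31.11 -40.57] [ 31.57 -28.86] [ 35.22 -34.4 ]
caps green,yel y mid [ -0.31 -68.59] [ -0.32 -34.47]
155 ours -y,end [29.61 -4.68] [33.61 -0.63] tip bottom [32.36 -3.47]
160 ours -y,end [28.83 -6.35] [32.73 -2.41] tip bottom [31.59 -5.02]
165 ours -y,end [28.06 -8.03] [31.85 -4.19] tip bottom [30.82 -6.58]
170 ours -y,end [27.28 -9.71] [30.97 -5.98] tip bottom [30.05 -8.13]
162 [253 255 230 201 203 208 141 102 104  98  95  99  99 105  98 102  99  89
 105 128 136 140]
190 [252 252 252 252 253 255 255 186  94  97  98 105 100 100  99 129 159 174
 183 195 202 204]
205 [252 253 252 252 252 253 255 231 123  97 100  99 103 101  98 113 142 161
 174 187 197 202]
215 [252 252 252 252 252 252 253 255 255 174  89  91  94  93  97 102 132 149
 168 180 196 198]
[[85, 83, 77], [84, 82, 81], [80, 78, 75], [60, 64, 64], [235, 130, 72], [246, 144, 72], [244, 140, 65], [244, 140, 67], [244, 141, 66], [243, 139, 64], [244, 141, 68], [244, 140, 66], [243, 138, 65], [245, 141, 77], [252, 255, 255], [253, 253, 254], [255, 255, 254], [198, 204, 251], [48, 94, 116], [55, 99, 120], [53, 97, 118], [50, 98, 119], [32, 40, 43]]
[[253, 253, 254], [255, 255, 255], [241, 241, 238], [165, 135, 120], [119, 62, 34], [123, 61, 21], [125, 65, 31], [125, 64, 29], [121, 63, 27], [118, 61, 18], [134, 69, 31], [193, 96, 44], [240, 126, 58], [242, 132, 53], [240, 135, 60], [241, 133, 59]]
[[181, 184, 187], [181, 186, 185], [178, 180, 184], [181, 183, 184], [184, 187, 188], [189, 193, 194], [156, 161, 163], [138, 140, 143], [123, 103, 96], [119, 66, 38], [139, 71, 29], [166, 86, 38], [173, 92, 36], [171, 86, 35], [172, 89, 40], [163, 79, 29]]
```

Relative to the neighbours at the same depth, our hook needs about +2.2 mm in x and +0.5 mm in y. Correcting, then easing down.

Request:
arm_command --targets '[[[0, 0, 0, 0.22, 0.07, 0, 0], [0, 0, 0, 0.22, 0.07, 0, 0], [0, 0, 0, 0.22, 0.07, 0, 0], [0, 0, 0, 0.22, 0.07, -0.3, 0], [0, 0, 0, 0.22, 0.07, -0.6, 0], [0, 0, 0, 0.22, 0.07, -0.9, 0], [0, 0, 0, 0.22, 0.07, -1.1, 0], [0, 0, 0, 0.22, 0.07, -1.1, 0]]]'

```text
clock: 8.72
tool_pos: [0.5832, 0.1218, 0.2497]
orientation: [179.9, -0.0, -85.6]
force: [-0.5, 0.5, -2.1]
opening: 0.032
```

Request:
arm_command --targets '[[[0, 0, 0, 0, 0, -0.1, 0], [0, 0, 0, 0, 0, -0.2, 0], [0, 0, 0, 0, 0, -0.3, 0], [0, 0, 0, 0, 0, -0.4, 0], [0, 0, 0, 0, 0, -0.4, 0]]]'

```text
clock: 9.13
tool_pos: [0.5834, 0.1219, 0.2463]
orientation: [180.0, -0.0, -85.6]
force: [0.5, -0.9, -2.5]
opening: 0.032
```

Request:
arm_command --targets '[[[0, 0, 0, 0, 0, -0.1, 0], [0, 0, 0, 0, 0, -0.2, 0], [0, 0, 0, 0, 0, -0.3, 0], [0, 0, 0, 0, 0, -0.3, 0]]]'

```text
clock: 9.47
tool_pos: [0.5834, 0.1219, 0.2432]
orientation: [180.0, -0.0, -85.6]
force: [-0.1, 0.3, -2.6]
opening: 0.0317
```

Request:
arm_command --targets '[[[0, 0, 0, 0, 0, -0.1, 0], [0, 0, 0, 0, 0, -0.2, 0], [0, 0, 0, 0, 0, -0.2, 0]]]'

```text
clock: 9.72
tool_pos: [0.5836, 0.1218, 0.2413]
orientation: [180.0, -0.0, -85.6]
force: [0.9, -1.1, -1.5]
opening: 0.0319
```

Request:
arm_command --targets '[[[0, 0, 0, 0, 0, -0.1, 0], [0, 0, 0, 0, 0, -0.2, 0], [0, 0, 0, 0, 0, -0.2, 0]]]'

```text
clock: 9.97
tool_pos: [0.5835, 0.1217, 0.2393]
orientation: [180.0, -0.0, -85.6]
force: [1.0, -1.2, -2.5]
opening: 0.0321
```

Request:
arm_command --targets '[[[0, 0, 0, 0, 0, -0.1, 0], [0, 0, 0, 0, 0, -0.2, 0], [0, 0, 0, 0, 0, -0.2, 0]]]'

```text
clock: 10.22
tool_pos: [0.5834, 0.1218, 0.2373]
orientation: [180.0, -0.0, -85.6]
force: [0.6, -1.4, -1.8]
opening: 0.0321
```

Request:
arm_command --targets '[[[0, 0, 0, 0, 0, -0.1, 0], [0, 0, 0, 0, 0, -0.1, 0]]]'

```text
clock: 10.38
tool_pos: [0.5835, 0.1218, 0.2363]
orientation: [180.0, -0.0, -85.6]
force: [-0.4, -2.0, -2.1]
opening: 0.0317
```

Request:
arm_command --targets '[[[0, 0, 0, 0, 0, -0.1, 0], [0, 0, 0, 0, 0, -0.1, 0]]]'

```text
clock: 10.55
tool_pos: [0.5836, 0.1218, 0.2361]
orientation: [-180.0, -0.0, -85.6]
force: [-1.6, -2.6, 2.3]
opening: 0.0318
```

Contact at z ≈ 0.236. That means either h = 158 in the notch or h = 164 on a tooth, so I'm looking before going on.

```bash
python3 - <<'E'
from h import *
o=ctrl.get_obs();print(o["clock"],o["tool_pos"],o["orientation"],o["force"],o["moment"])
i=ctrl.snapshot("wrist");m=cm("wrist");s=ctrl.snapshot("scene")
np.save("pics/m7.npy",m,allow_pickle=True);cv2.imwrite("pics/w7.png",i);cv2.imwrite("pics/s7.png",s)
cv2.imwrite("pics/c7.png",np.hstack([cv2.resize(i[130:250,190:290],(500,600),interpolation=3),cv2.resize(s[180:240,280:340-30],(300,600),interpolation=3)]))
E
```

```text
10.55 [0.58356619 0.12179952 0.23605346] [-1.79974569e+02 -1.25552284e-02 -8.55811530e+01] [-1.56821507 -2.58344232  2.2823928 ] [-1.00112923  0.57165328 -0.01630581]
```

View pics/c7.png

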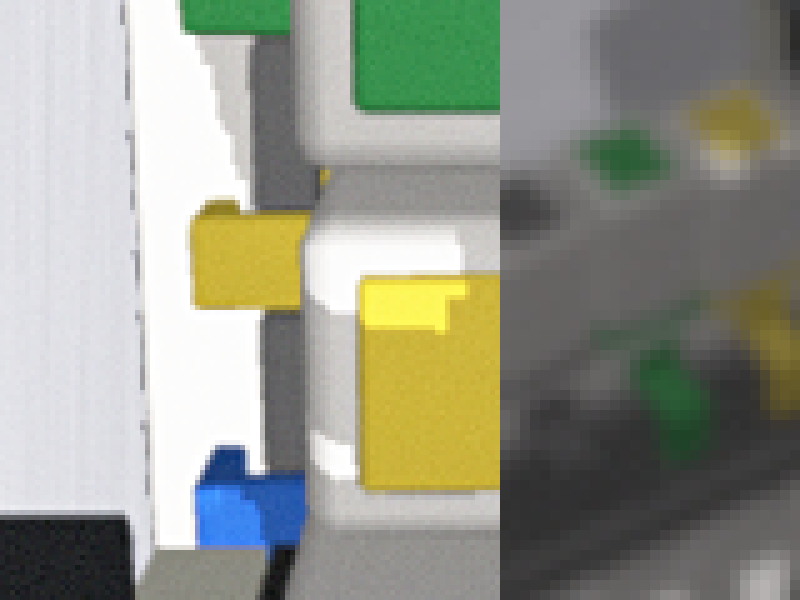

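```bash
python3 - <<'E'
from h import *
m=np.load("pics/m7.npy",allow_pickle=True).item();i=cv2.imread("pics/w7.png");s=cv2.imread("pics/s7.png")
print("wrist col235",[(r,i[r,234].tolist()) for r in range(216,232)])
print("yel col235",[(r,i[r,234].tolist()) for r in range(168,176)],[(r,i[r,234].tolist()) for r in range(189,195)])
t=np.array([.58357,.1218]);yw=np.radians(4.42)
bx=np.array([np.cos(yw),np.sin(yw)]);by=np.array([-bx[1],bx[0]])
L=lambda uv,z:np.round(1e3*np.array([(plane(m,[uv],z)[0][:2]-t)@bx,(plane(m,[uv],z)[0][:2]-t)@by]),2)
for z in(.206,.212):
  for r in(225.5,226,226.5,227):print(z,r,L((234,r),z), "end",L((229,232),z))
print("yel",L((234,172.6),.206),L((234,191.3),.206),"end",L((228.2,182),.206))
hsv=cv2.cvtColor(s,cv2.COLOR_BGR2HSV)
for n,lo,hi in(("red",170,180),("red2",0,6),("yel",20,32),("green",50,75),("blue",105,122)):
    k=cv2.inRange(hsv,(lo,110,50),(hi,255,255));k[:170]=0;k[260:]=0;k[:,:265]=0;k[:,345:]=0
    _,_,st,c=cv2.connectedComponentsWithStats(k)
    print(n,[(a.tolist(),np.round(b,1).tolist()) for a,b in zip(st[1:],c[1:]) if a[4]>5])
E
```

```text
wrist col235 [(216, [252, 253, 254]), (217, [255, 255, 255]), (218, [242, 236, 236]), (219, [160, 123, 109]), (220, [116, 53, 19]), (221, [119, 61, 19]), (222, [122, 63, 21]), (223, [122, 64, 27]), (224, [123, 66, 32]), (225, [125, 64, 30]), (226, [146, 74, 30]), (227, [218, 109, 50]), (228, [248, 135, 61]), (229, [248, 139, 64]), (230, [244, 139, 61]), (231, [242, 133, 58])]
yel col235 [(168, [255, 255, 255]), (169, [211, 231, 236]), (170, [82, 148, 164]), (171, [37, 125, 145]), (172, [39, 129, 145]), (173, [55, 161, 179]), (174, [50, 173, 196]), (175, [62, 184, 206])] [(189, [56, 178, 200]), (190, [49, 179, 201]), (191, [90, 166, 186]), (192, [255, 253, 253]), (193, [255, 255, 255]), (194, [253, 253, 253])]
0.206 225.5 [28.95 -6.76] end [32.39 -2.29]
0.206 226 [28.97 -6.42] end [32.39 -2.29]
0.206 226.5 [28.98 -6.08] end [32.39 -2.29]
0.206 227 [28.99 -5.74] end [32.39 -2.29]
0.212 225.5 [28.   -8.76] end [31.33 -4.43]
0.212 226 [28.01 -8.43] end [31.33 -4.43]
0.212 226.5 [28.02 -8.1 ] end [31.33 -4.43]
0.212 227 [28.04 -7.76] end [31.33 -4.43]
yel [ 27.59 -41.29] [ 28.06 -29.45] end [ 31.45 -35.39]
red []
red2 [([326, 202, 7, 10, 44], [329.0, 206.0])]
yel [([300, 190, 7, 5, 25], [303.0, 192.0]), ([304, 208, 8, 13, 57], [307.5, 214.4])]
green [([290, 194, 5, 4, 13], [292.2, 195.2]), ([294, 216, 7, 9, 32], [297.1, 219.8])]
blue [([315, 205, 8, 15, 69], [318.4, 211.9]), ([265, 211, 3, 10, 12], [265.6, 215.1])]
```

Lateral force fy was building (-1 to -2.6 N) well before the vertical contact, which suggests the hook is between notch walls and a little too far to +y. To test it, I'll lift 2 mm clear of the floor and feel sideways: walls on both sides would mean the notch.

Request:
arm_command --targets '[[[0, 0, 0, 0, 0, 0.2, 0], [0, 0, 0, 0, 0, 0.2, 0], [0, 0, 0, 0, 0, 0.2, 0]]]'

```text
clock: 10.9
tool_pos: [0.5834, 0.1218, 0.2372]
orientation: [180.0, -0.0, -85.6]
force: [-0.9, -3.6, -0.8]
opening: 0.0321
```

Request:
arm_command --targets '[[[0, 0, 0, 0, -0.06, 0, 0], [0, 0, 0, 0, -0.06, 0, 0], [0, 0, 0, 0, -0.06, 0, 0]]]'

```text
clock: 11.15
tool_pos: [0.5834, 0.1216, 0.2372]
orientation: [180.0, 0.0, -85.6]
force: [-0.0, -0.6, -2.8]
opening: 0.0318
```

Request:
arm_command --targets '[[[0, 0, 0, 0, -0.06, 0, 0], [0, 0, 0, 0, -0.06, 0, 0], [0, 0, 0, 0, -0.06, 0, 0]]]'

```text
clock: 11.4
tool_pos: [0.5836, 0.121, 0.2375]
orientation: [-180.0, 0.0, -85.6]
force: [0.8, 0.4, -1.8]
opening: 0.0318
```

Request:
arm_command --targets '[[[0, 0, 0, 0, -0.06, 0, 0], [0, 0, 0, 0, -0.06, 0, 0], [0, 0, 0, 0, -0.06, 0, 0]]]'

```text
clock: 11.65
tool_pos: [0.5835, 0.1202, 0.2375]
orientation: [-180.0, 0.0, -85.6]
force: [0.2, 0.7, -1.7]
opening: 0.0323
```

Request:
arm_command --targets '[[[0, 0, 0, 0, -0.06, 0, 0], [0, 0, 0, 0, -0.06, 0, 0], [0, 0, 0, 0, -0.06, 0, 0]]]'

```text
clock: 11.9
tool_pos: [0.5836, 0.1198, 0.2375]
orientation: [-180.0, 0.0, -85.6]
force: [-0.2, 1.3, -2.2]
opening: 0.0316
```

Request:
arm_command --targets '[[[0, 0, 0, 0, -0.05, 0, 0], [0, 0, 0, 0, -0.05, 0, 0], [0, 0, 0, 0, -0.05, 0, 0]]]'

```text
clock: 12.15
tool_pos: [0.5836, 0.1196, 0.2375]
orientation: [-180.0, 0.0, -85.6]
force: [0.0, 4.7, -1.4]
opening: 0.0319
```

There are walls on both sides (y ≈ 0.1199 and 0.1217), so the hook is in the notch, with the tip visibly behind the bar. Centring and easing down.

Request:
arm_command --targets '[[[0, 0, 0, 0, 0.14, 0, 0], [0, 0, 0, 0, 0.14, 0, 0], [0, 0, 0, 0, 0.14, -0.05, 0], [0, 0, 0, 0, 0.14, -0.1, 0], [0, 0, 0, 0, 0.14, -0.1, 0]]]'

```text
clock: 12.57
tool_pos: [0.5834, 0.1201, 0.2363]
orientation: [180.0, -0.0, -85.6]
force: [-0.0, -1.7, -1.4]
opening: 0.0319
```

Request:
arm_command --targets '[[[0, 0, 0, 0, 0, -0.05, 0], [0, 0, 0, 0, 0, -0.05, 0]]]'

```text
clock: 12.73
tool_pos: [0.5835, 0.1202, 0.2361]
orientation: [-180.0, -0.0, -85.6]
force: [0.6, -0.4, -0.1]
opening: 0.0318
```

Request:
arm_command --targets '[[[0, 0, 0, 0, 0, -0.05, 0], [0, 0, 0, 0, 0, -0.05, 0]]]'

```text
clock: 12.9
tool_pos: [0.5836, 0.1202, 0.236]
orientation: [-180.0, -0.0, -85.6]
force: [-1.2, -1.6, 3.1]
opening: 0.0319
```

The bar now carries the pipette (fz from -2 to +3 N). Opening the gripper gradually.

Request:
arm_command --targets '[[[0, 0, 0, 0, 0, 0, 0.38], [0, 0, 0, 0, 0, 0, 0.4], [0, 0, 0, 0, 0, 0, 0.42], [0, 0, 0, 0, 0, 0, 0.45], [0, 0, 0, 0, 0, 0, 0.5], [0, 0, 0, 0, 0, 0, 0.55], [0, 0, 0, 0, 0, 0, 0.6], [0, 0, 0, 0, 0, 0, 0.65]]]'

```text
clock: 13.57
tool_pos: [0.5835, 0.1205, 0.2354]
orientation: [180.0, 0.0, -85.6]
force: [-0.2, 1.5, -0.0]
opening: 0.0538
```

Request:
arm_command --targets '[[[0, 0, 0, 0, 0, 0, 0.7], [0, 0, 0, 0, 0, 0, 0.75], [0, 0, 0, 0, 0, 0, 0.8], [0, 0, 0, 0, 0, 0, 0.8], [0, 0, 0, 0, 0, 0, 0.8], [0, 0, 0, 0, 0, 0, 0.8]]]'

```text
clock: 14.07
tool_pos: [0.5835, 0.1205, 0.2355]
orientation: [180.0, -0.0, -85.6]
force: [0.9, -0.1, 0.3]
opening: 0.0703
```

Request:
arm_command --targets '[[[0, 0, 0, 0, 0, 0.5, 0.8], [0, 0, 0, 0, 0, 1.5, 0.8], [0, 0, 0, 0, 0, 3, 0.8], [0, 0, 0, 0, 0, 5, 0.8], [0, 0, 0, 0, 0, 7.5, 0.8], [0, 0, 0, 0, 0, 10, 0.8], [0, 0, 0, 0, 0, 13, 0.8], [0, 0, 0, 0, 0, 15, 0.8]]]'

```text
clock: 14.73
tool_pos: [0.5839, 0.1202, 0.3897]
orientation: [-179.8, 0.0, -85.6]
force: [-0.5, -0.6, 0.8]
opening: 0.0703
```

Request:
arm_command --targets '[[[0, 0, 0, -2, -3, 2, 0.8], [0, 0, 0, -5, -7, 2, 0.8], [0, 0, 0, -8, -11, 2, 0.8], [0, 0, 0, -11, -14, 2, 0.8], [0, 0, 0, -12, -17, 2, 0.8], [0, 0, 0, -12, -20, 2, 0.8], [0, 0, 0, -12, -20, 2, 0.8]]]'

```text
clock: 15.32
tool_pos: [0.4617, -0.084, 0.408]
orientation: [-179.8, -0.0, -85.8]
force: [-0.3, 1.2, 0.2]
opening: 0.0701
```

```bash
python3 - <<'E'
from h import *
o=ctrl.get_obs();print(o["clock"],o["tool_pos"],o["force"],o["opening"])
s=ctrl.snapshot("scene");t=ctrl.snapshot("top");cv2.imwrite("pics/s9.png",s);cv2.imwrite("pics/t9.png",t)
cv2.imwrite("pics/c9.png",np.hstack([cv2.resize(s[165:265,250:350],(400,400),interpolation=3),cv2.resize(t[140:210,205:305],(400,400),interpolation=3)]))
E
```

```text
15.3167 [ 0.46168566 -0.08395316  0.40796864] [-0.25510681  1.21176122  0.22598033] 0.0701488786022007
```

View pics/c9.png

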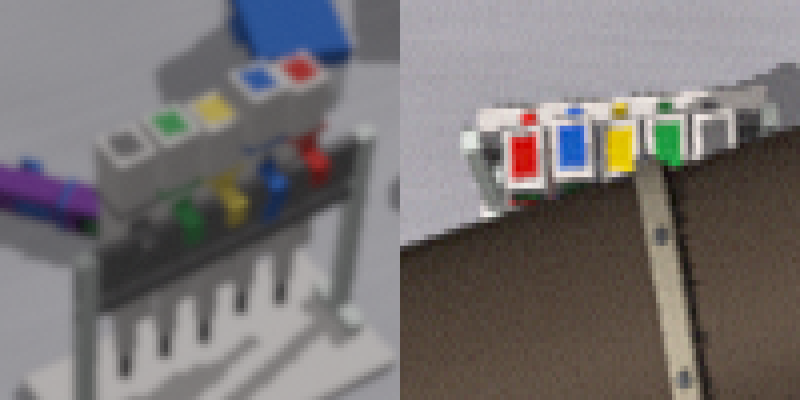

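```bash
python3 -c "
from plant import ctrl
print(ctrl.close_job())"
```

```text
the job is handed in; nothing more can be done
None
```

The blue pipette is hanging by its hook in the free notch between red and yellow. I let go only once the bar was carrying it, and handed the job in at about 15 s.

- **Lowering:** I lifted the pipette out of the sleeve and came down over the notch in steps of 1–2 mm. First contact was at TCP z ≈ 0.236, with about 5 N net on the bar.
- **Notch or tooth:** I lifted about 1 mm and felt sideways. There was a wall on each side, about 1.8 mm apart, so the hook was in the notch and not on a tooth. I then re-centred, lowered to contact again, opened the gripper gradually and backed away.
- **Last checks:** The final scene and top pictures show the blue pipette in line with its neighbours, its hook over the bar. All four neighbours are still hanging. I did not compare the other bench items one by one; the arm stayed clear of them.
- **What disagreed:** The scene pictures put the hook setting at about 165 mm, but touch gave about 158 mm, which agrees with the wrist camera's first estimate. The wrist view at contact could not decide between the notch and a tooth, so I went by touch.

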